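# Load the sewing thread stand in reverse order

## Task

Move the four thread spools from the dark wooden rack onto the four pins of the grey thread stand, in reverse order: the spool nearest the rack's white end goes on the stand's pin farthest from the stand's white end, and so on down the row, so that the last one ends up nearest the stand's white end. Stand each spool upright over its pin, fully down on the pad, and leave the hammer, the glue bottle and the tin where they are.

Things in the scene. Friction and masses are not known exactly. Their poses are not given: they have to be found in the camera images.
- spool_red_center (a point): Loose upright spool of red thread: a plain straight tube 42 mm in diameter and 60 mm tall with a thin white lining, a 25 mm bore right through and a mass of 60 to 130 g. This point is its centre, 30 mm above its foot; z is its axis, up. At the start it stands over the pin of the red disc on the wooden rack.
- spool_blue_center (a point): Loose upright spool of blue thread: a plain straight tube 42 mm in diameter and 60 mm tall with a thin white lining, a 25 mm bore right through and a mass of 60 to 130 g. This point is its centre, 30 mm above its foot; z is its axis, up. At the start it stands over the pin of the blue disc on the wooden rack.
- spool_yellow_center (a point): Loose upright spool of yellow thread: a plain straight tube 42 mm in diameter and 60 mm tall with a thin white lining, a 25 mm bore right through and a mass of 60 to 130 g. This point is its centre, 30 mm above its foot; z is its axis, up. At the start it stands over the pin of the yellow disc on the wooden rack.
- spool_green_center (a point): Loose upright spool of green thread: a plain straight tube 42 mm in diameter and 60 mm tall with a thin white lining, a 25 mm bore right through and a mass of 60 to 130 g. This point is its centre, 30 mm above its foot; z is its axis, up. At the start it stands over the pin of the green disc on the wooden rack.
- disc_red: Flat red station disc, 56 mm in diameter and 4 mm thick, fixed on the wooden rack in one of its four places; a 6 mm thick pin rises from its middle to 33 mm above this origin, which is the centre of the disc's underside (20 mm above the table). It stays on the rack and shows where in the row the red spool stood.
- disc_blue: Flat blue station disc, 56 mm in diameter and 4 mm thick, fixed on the wooden rack in one of its four places; a 6 mm thick pin rises from its middle to 33 mm above this origin, which is the centre of the disc's underside (20 mm above the table). It stays on the rack and shows where in the row the blue spool stood.
- disc_yellow: Flat yellow station disc, 56 mm in diameter and 4 mm thick, fixed on the wooden rack in one of its four places; a 6 mm thick pin rises from its middle to 33 mm above this origin, which is the centre of the disc's underside (20 mm above the table). It stays on the rack and shows where in the row the yellow spool stood.
- disc_green: Flat green station disc, 56 mm in diameter and 4 mm thick, fixed on the wooden rack in one of its four places; a 6 mm thick pin rises from its middle to 33 mm above this origin, which is the centre of the disc's underside (20 mm above the table). It stays on the rack and shows where in the row the green spool stood.
- rack: Fixed dark wooden bar 308 x 70 mm, 20 mm thick, flat on the table at any heading, with a white block (22 mm long, 30 mm high) at one end. Origin: underside, middle of the bar; x runs along it towards the white end, z up. The four discs sit in a row at x = -105, -35, +35, +105 mm, y = 0, in varying order.
- stand: Fixed grey painted steel bar 308 x 70 mm, flat on the table at any heading, empty at the start, a white block (22 mm long, 30 mm high) at one end. Origin: underside, middle; x along the bar towards the white end, z up. Pins 6 mm thick at x = -105, -35, +35, +105 mm, y = 0, each on a black pad 56 mm wide, top 20 mm above the table; pin tips at 49 mm. A seated spool stands on the pad, pin in its bore.
- hammer: Bystander: loose hammer lying on the table beyond the racks. To be left alone.
- glue: Bystander: loose closed glue bottle, 56 mm in diameter and 120 mm tall, standing to the robot's right; origin at the centre of its foot. To be left alone.
- tin: Bystander: loose closed round brass-coloured chalk tin, 68 mm in diameter and 24 mm high, between the robot and the racks; origin at the centre of its foot. To be left alone.
Not all that is in view belongs to the job. Leave any pink or purple look-alike of the part that bears spool_red_center alone. Leave any pink look-alike of the part that bears spool_blue_center alone.

How it is judged:
By the outcome, as a careful person would: the job done as asked, in the order asked, and still so for the second after the job is handed in, with the robot touching nothing.
It also fails if it takes over 101 s, if anything falls off the work surface, if the arm or the gripper's body presses on something with over 40 N, if the wrist force passes 120 N, or if a joint passes its speed limit or range.

## Robot

A 6-joint arm with a two-finger parallel gripper is mounted at the origin on the work surface. World frame = base frame: x ahead of the robot, y to its left, z up, the work surface at z = 0. Lengths are in m, angles in rad, forces in N, time in s.
With the tool pointing down it reaches from about 0.375 to 0.975 m from the base axis. Payload 3.8 kg.
Tool frame: the origin (TCP) lies between the finger pads; the fingertips stand 22 mm ahead of it and the grasp point (between the pads) lies 3 mm ahead of it; y points along the fingers, x is the direction in which the jaws open and shut, and the axes are right-handed (so a half turn about y gives the same grasp; the last joint's range is limited). The gripper opens to 88 mm and grips with 3 to 60 N. Pads are 18 mm wide; open, the fingers measure 123 mm over their backs; the gripper's body (75 mm by 187 mm) begins 45 mm behind the grasp point.
Start: joints at [1.304, 0.264, 1.604, -0, 1.274, -0.037], TCP at [0.154, 0.657, 0.261] pointing down, gripper open.
Joint ranges: [-2.63, 2.63], [-0.94, 2.18], [0.31, 2.57], [-1.31, 4.45], [0, 2.66], [-2.55, 2.55]. Speed limits (rad/s): [2.57, 2.57, 3.14, 3.14, 3.14, 3.14].

## Interface

Orientations are given as a unit quaternion [w, x, y, z].
In Python, from bench import sensors, snapshot, camera_model, ticket, finder gives the robot as it stands.
- The arm moves only by the tool drive_tool, never from a script. Its argument "rows" is a list of rows, each a list of 4 numbers: the shift along the tool's x, y, z in m, then the turn about the tool's y in rad. In form: [[x, y, z, twist], ...]. A call has 1 to 8 rows; each row is the pose to reach, as a shift and turn from the pose commanded when the call began, along the tool's axes at that moment; what a row does not reach only later rows make up. A row lasts 1/10 s, in which the tool goes at most 50 mm and 8.59 degrees, less where a joint would pass 70% of its speed; a pose out of reach is approached as far as the arm can. A call with a gripper value outside its range is refused whole. "grip" is the finger opening in m, from 0 to 0.0881, set as the call begins (left out, the last holds). The fingers move at their own pace and stop on an object; the grip force is fixed at half the most. Time passes only in rows, so rows that repeat a pose let the fingers close. It gives the time, the measured TCP pose, the force and the opening at its end, in the units of the state.
- sensors.get_state(): the state, without advancing time (a new reading comes with each control period).
- snapshot(name): name is "scene" or "top" or "wrist"; returns the picture (420x560x3 uint8, red, green, blue); there is no depth.
- camera_model(name): a dict with "mtx" (3x3 intrinsics, pixels), "world_from_camera" (4x4, takes a point from camera to world coordinates); the wrist camera has in their place "T_tool_cam" (4x4, takes a point from camera to tool coordinates, whose origin is the TCP and whose axes are the tool frame's). Camera axes: x right, y up, looking along -z (the intrinsics and any distortion apply to the point x, -y, -z); pixel columns grow to the right and rows downward; lengths in m; the calibration is good to about 2 mm. A picture is of the moment at which its call begins: read the wrist's pose just before it. camera_model takes no time and is no camera call.
- ticket.finish_job(): hands the job in, once; it reports no verdict.
Trained networks look in the newest picture that a camera, given by its name, has taken for a name from the list of things; names that differ only in an ending like _2 or _b are one class to them, and where a whole thing is asked for, a point or a joint stands for the part that bears it (a point fixed in the world has none). Each returns a list of dicts, best first, with "conf" (0 to 1); they miss things now and then, are a little off and sometimes report something else, mostly with a low value. They report only what shows in the picture. A call takes as long as a camera call. They do not tell look-alikes from the thing itself.
- finder.trace(camera, name): "pixels" (420x560 bool, what is visible of it) and "centre" ([column, row] in pixels, amid what is visible of it).
- finder.mark_of(camera, name): "centre" ([column, row] in pixels: a listed point, or the origin of a listed thing).
The state is a dict: "clock": time; "joints": joint angles; "qvel": joint speeds; "joint_efforts": joint torques, N m; "ee_pos": TCP position; "eef_rot": TCP orientation; "wrist_force": force on the tool from outside, world axes, zero at the start; "wrist_torque": the same for the moment, N m; "width": finger opening in m.
Only numpy, scipy, OpenCV 4.12 (cv2) and the standard library are available. Lean on these libraries where they do the work, as an engineer would, in place of code of your own. Each camera call takes 0.05 s, during which the arm holds its last target. There are 200 camera calls.

## Working session

There is one attempt and no reset: what is moved stays moved. The work goes in short steps, Python scripts to look and compute and a tool call to move; the robot and the scene stay as the last step left them, time stands still between calls to the robot, and variables do not carry over. Pictures are saved under pics/ and viewed, about 12 in all and at most 16, crops included, and the job is handed in when it is done.

Besides the shell and the picture viewer there is one more tool, called by a JSON object that holds its "fn" and its "kwargs". drive_tool: Moves the arm, as the interface text tells. Its arguments: {"type":"object","properties":{"rows":{"type":"array","items":{"type":"array","items":{"type":"number"}}},"grip":{"type":"number"}},"required":["rows"]}

```bash
ls; mkdir -p pics; cat > h.py <<'E'
import numpy as np, cv2
from bench import sensors, snapshot, camera_model, ticket, finder
from scipy.spatial.transform import Rotation as R
def save(im,n): cv2.imwrite(f'pics/{n}.png',im[...,::-1])
def cam(name):
    m=camera_model(name); K=np.array(m['mtx'])
    if 'world_from_camera' in m: T=np.array(m['world_from_camera'])
    else:
        s=sensors.get_state(); q=s['eef_rot']; W=np.eye(4)
        W[:3,:3]=R.from_quat([q[1],q[2],q[3],q[0]]).as_matrix(); W[:3,3]=s['ee_pos']
        T=W@np.array(m['T_tool_cam'])
    return K,T,m
def ray(name,px,z):
    K,T,m=cam(name); d=m.get('dist',m.get('distortion'))
    p=cv2.undistortPoints(np.array([[px]],float),K,None if d is None else np.array(d))[0,0]
    v=T[:3,:3]@np.array([p[0],-p[1],-1]); o=T[:3,3]
    return o+v*(z-o[2])/v[2]
def proj(name,P):
    K,T,m=cam(name); c=np.linalg.inv(T)@np.r_[P,1]; return (K@np.array([c[0]/-c[2],-c[1]/-c[2],1]))[:2]
E
python3 - <<'E'
from h import *
s=sensors.get_state(); print(s)
for n in('scene','top','wrist'):
    im=snapshot(n); save(im,n+'0'); print(n,camera_model(n))
a=cv2.imread('pics/scene0.png')
for n in ['spool_red_center','spool_blue_center','spool_yellow_center','spool_green_center','disc_red','disc_blue','disc_yellow','disc_green','rack','stand','glue','tin']:
    z=.054 if 'spool' in n else .024 if 'disc' in n else 0
    print(n,[(round(d['conf'],2),np.round(d['centre']),ray('top',d['centre'],z).round(3)[:2]) for d in finder.mark_of('top',n)])
E
```

```text
pics
{'clock': 0.0, 'joints': array([ 1.30410707e+00,  2.64750270e-01,  1.60531584e+00, -4.40187799e-06,
        1.27370994e+00, -3.69164642e-02]), 'qvel': array([-9.52678575e-04,  2.30581835e-04,  1.99218621e-03, -4.34306420e-04,
       -6.43727106e-05,  4.21396927e-04]), 'joint_efforts': array([ 5.70229058e-04, -5.02110386e+01, -3.56870306e+01,  7.30746123e-02,
        2.91946175e-02, -1.76022068e-04]), 'ee_pos': array([0.1535806 , 0.65663856, 0.2594213 ]), 'eef_rot': array([-0.55356198,  0.55447844,  0.43876585, -0.44000832]), 'wrist_force': array([0.0209453 , 0.59078762, 0.61037785]), 'wrist_torque': array([-0.0036415 ,  0.07917817,  0.04347531]), 'width': 0.08834178643987681}
scene {'mtx': array([[458.94874254,   0.        , 270.92649177],
       [  0.        , 458.94874254, 210.62175794],
       [  0.        ,   0.        ,   1.        ]]), 'world_from_camera': array([[ 0.07871438, -0.61913006,  0.78133348,  1.36871707],
       [ 0.99661975,  0.03038203, -0.07632833, -0.15758406],
       [ 0.02351867,  0.78470051,  0.61942875,  0.71051309],
       [ 0.        ,  0.        ,  0.
[... 1367 characters left out ...]
enter [(0.85, array([165., 173.]), array([0.646, 0.234])), (0.57, array([174., 202.]), array([0.572, 0.207]))]
disc_red [(0.44, array([175., 203.]), array([0.573, 0.212]))]
disc_blue [(0.41, array([182., 228.]), array([0.51 , 0.192]))]
disc_yellow [(0.63, array([188., 249.]), array([0.455, 0.176]))]
disc_green [(0.5, array([168., 174.]), array([0.648, 0.234]))]
rack [(0.93, array([181., 213.]), array([0.548, 0.203])), (0.6, array([183., 252.]), array([0.447, 0.193])), (0.42, array([177., 226.]), array([0.515, 0.214]))]
stand [(0.8, array([336., 217.]), array([ 0.546, -0.206]))]
glue [(0.6, array([439., 205.]), array([ 0.581, -0.471]))]
tin [(0.55, array([254., 277.]), array([0.386, 0.007]))]
```

View pics/top0.png

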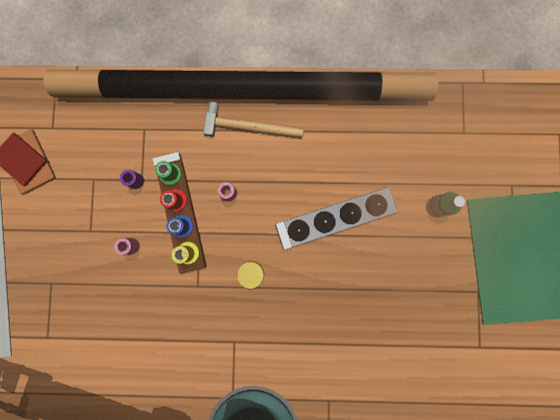

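View pics/scene0.png

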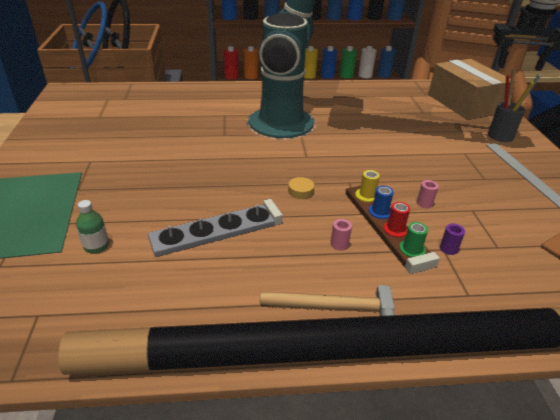

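```bash
python3 - <<'E'
from h import *
im=cv2.imread('pics/top0.png')[130:300,100:400]; cv2.imwrite('pics/crop1.png',cv2.resize(im,None,fx=2.6,fy=2.6,interpolation=cv2.INTER_CUBIC))
E
```

```text
(no output)
```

View pics/crop1.png

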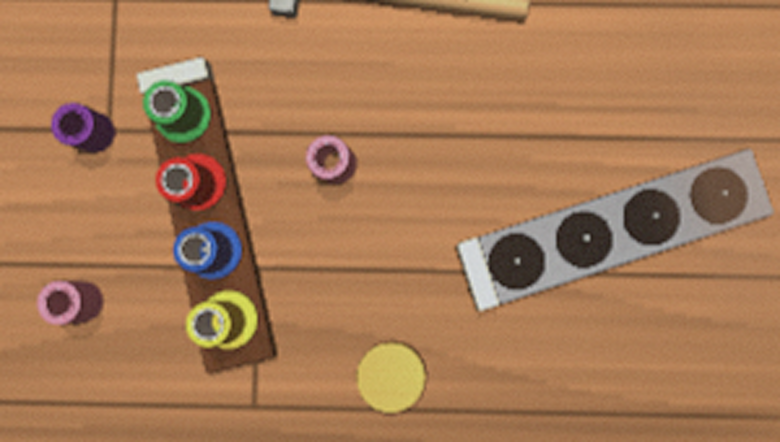

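Candidates (top view). Red could be taken for the red rack spool (172,200), the purple one (130,179) or the pink ones (227,190) and (124,246). Blue could be (179,227) or the pink one at (124,246). The crop shows the real four on the rack, from the white end: green (163,168), red (170,198), blue (177,225), yellow (181,255). The stand's white end is at (283,235), so green goes on the farthest pin at (377,205), then red, blue, and yellow nearest white.

```bash
python3 - <<'E'
from h import *
S={}
for c in('top','scene'):
    im=snapshot(c)
    for n in ['green','red','blue','yellow']:
        print(c,n,[(round(d['conf'],2),ray(c,d['centre'],.054).round(3)[:2]) for d in finder.mark_of(c,f'spool_{n}_center')])
    m=finder.trace(c,'stand')[0]['pixels']; 
    hull=cv2.convexHull(np.argwhere(m)[:,::-1].astype(np.int32)); M=np.zeros(m.shape,np.uint8); cv2.fillPoly(M,[hull],1)
    g=im.max(2); hsv=cv2.cvtColor(im,cv2.COLOR_RGB2HSV)
    k=((g<75)&(M>0)).astype(np.uint8) if c=='scene' else ((g<105)&(M>0)).astype(np.uint8)
    k=cv2.morphologyEx(k,cv2.MORPH_OPEN,np.ones((3,3)))
    N,_,st,ce=cv2.connectedComponentsWithStats(k)
    for i in range(1,N):
        if st[i,4]>40: print(c,'pad',ce[i].round(1),st[i,4],ray(c,ce[i],.02).round(4)[:2])
    for d in finder.mark_of(c,'stand')[:1]: print('stand',ray(c,d['centre'],0).round(3))
    h=np.array([ray(c,p[0],.02)[:2] for p in hull]).astype(np.float32); print(cv2.minAreaRect(h))
s=sensors.get_state();q=s['eef_rot'];print(R.from_quat([q[1],q[2],q[3],q[0]]).as_matrix().round(3))
E
```

```text
top green [(0.82, array([0.647, 0.23 ])), (0.67, array([0.513, 0.19 ]))]
top red [(0.84, array([0.578, 0.214])), (0.81, array([0.638, 0.319])), (0.71, array([0.604, 0.08 ])), (0.65, array([0.443, 0.177]))]
top blue [(0.72, array([0.457, 0.326])), (0.59, array([0.505, 0.196])), (0.28, array([ 0.576, -0.453]))]
top yellow [(0.56, array([0.445, 0.178]))]
top pad [370.7 205.7] 131 [ 0.5746 -0.2903]
top pad [350.1 213.1] 361 [ 0.5545 -0.2378]
top pad [324.2 221.8] 356 [ 0.5313 -0.1717]
top pad [298.1 230.2] 358 [ 0.5086 -0.1053]
stand [ 0.548 -0.206  0.   ]
((0.5411474704742432, -0.2035331130027771), (0.06888081878423691, 0.30695435404777527), 18.837268829345703)
scene green [(0.78, array([0.654, 0.23 ]))]
scene red [(0.91, array([0.643, 0.063])), (0.73, array([0.643, 0.309])), (0.73, array([0.678, 0.212])), (0.56, array([0.577, 0.205]))]
scene blue [(0.8, array([0.518, 0.186])), (0.6, array([0.497, 0.305]))]
scene yellow [(0.96, array([0.441, 0.178])), (0.65, array([0.521, 0.189]))]
scene pad [257.4 214.5] 249 [ 0.511  -0.1061]
scene pad [229.6 221.4] 263 [ 0.5337 -0.1728]
scene pad [201.  228.7] 290 [ 0.5568 -0.2385]
scene pad [170.9 236.2] 306 [ 0.5794 -0.3048]
stand [ 0.538 -0.204  0.   ]
((0.5512924790382385, -0.2002003788948059), (0.10158173739910126, 0.31697899103164673), 21.75682258605957)
[[ 0.228  0.    -0.974]
 [ 0.974  0.     0.228]
 [ 0.    -1.    -0.   ]]
```

```bash
cat >> h.py <<'E'
SP=dict(green=(.649,.232),red=(.578,.212),blue=(.511,.192),yellow=(.443,.176))
PIN=dict(green=(.579,-.304),red=(.5555,-.238),blue=(.5325,-.1725),yellow=(.510,-.106))
def go(x,y,z,hd):
    s=sensors.get_state();q=s['eef_rot'];A=R.from_quat([q[1],q[2],q[3],q[0]]).as_matrix()
    d=A.T@(np.array([x,y,z])-s['ee_pos']); h=np.degrees(np.arctan2(A[1,0],A[0,0]))
    print('t',round(s['clock'],2),'shift',d.round(4),'twist',round(-np.radians((hd-h+180)%360-180),3),'j',s['joints'].round(2),'w',round(s['width'],4), s['wrist_force'].round(1), 'pos',s['ee_pos'].round(4),round(h,1))
E
python3 -c "
from h import *
go(*SP['green'],.2,106)"
```

```text
t 1.45 shift [-0.3013  0.0607 -0.5791] twist -0.509 j [ 1.3   0.26  1.6  -0.    1.27 -0.04] w 0.0881 [-0.1  1.3 -0.5] pos [0.1537 0.6573 0.2607] 76.8
```

{"fn": "drive_tool", "kwargs": {"rows": [[-0.301,0.05,-0.579,-0.509],[-0.301,0.05,-0.579,-0.509],[-0.301,0.05,-0.579,-0.509],[-0.301,0.05,-0.579,-0.509],[-0.301,0.05,-0.579,-0.509],[-0.301,0.05,-0.579,-0.509],[-0.301,0.05,-0.579,-0.509],[-0.301,0.05,-0.579,-0.509]], "grip": 0.064}}

```text
clock: 2.25
ee_pos: [0.4561, 0.3975, 0.2305]
eef_rot: [-0.425, 0.426, 0.565, -0.564]
wrist_force: [1.1, 0.1, -0.1]
width: 0.064
```

```bash
python3 -c "
from h import *
go(*SP['green'],.21,106)"
```

```text
t 2.25 shift [-0.2123  0.0206 -0.1397] twist 0.0 j [ 0.68  0.15  1.79  0.    1.19 -1.17] w 0.064 [ 1.1  0.1 -0.1] pos [0.4561 0.3975 0.2305] 106.0
```

{"fn": "drive_tool", "kwargs": {"rows": [[-0.212,0.02,-0.14,0],[-0.212,0.02,-0.14,0],[-0.212,0.02,-0.14,0],[-0.212,0.02,-0.14,0],[-0.212,0.02,-0.14,0],[-0.212,0.02,-0.14,0],[-0.212,0.02,-0.14,0],[-0.212,0.02,-0.14,0]]}}

```text
clock: 3.05
ee_pos: [0.6471, 0.2344, 0.2102]
eef_rot: [0.426, -0.425, -0.565, 0.565]
wrist_force: [0.4, 0.5, -0.1]
width: 0.0641
```

```bash
python3 - <<'E'
from h import *
go(*SP['green'],.063,106)
im=snapshot('wrist').copy()
for n in SP:
    print(n,[(round(d['conf'],2),d['centre'],ray('wrist',d['centre'],.054).round(3)[:2]) for d in finder.mark_of('wrist',f'spool_{n}_center')])
save(im,'w1')
E
```

```text
t 3.05 shift [-0.0029  0.1472 -0.0013] twist 0.0 j [ 0.31  0.32  1.63  0.    1.2  -1.54] w 0.0641 [ 0.4  0.5 -0.1] pos [0.6471 0.2344 0.2102] 106.0
green [(0.64, [268.0, 196.7], array([0.651, 0.228]))]
red [(0.91, [276.9, 107.2], array([0.581, 0.215])), (0.87, [107.6, 90.0], array([0.605, 0.089])), (0.8, [376.8, 201.9], array([0.63 , 0.316]))]
blue []
yellow [(0.53, [274.5, 68.1], array([0.555, 0.206]))]
```

View pics/w1.png

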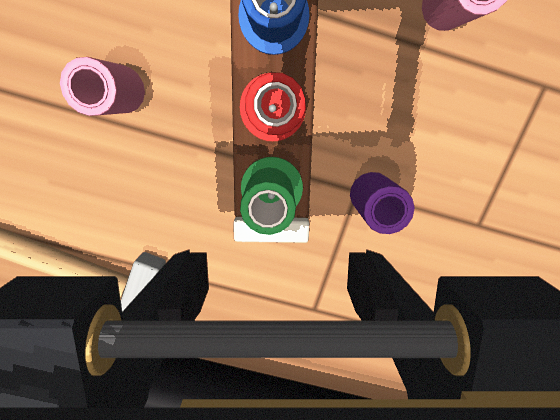

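Green sits at (268,197) by the white block, with purple clear on the right at (385,208). The heading is good, so I'll descend.

{"fn": "drive_tool", "kwargs": {"rows": [[-0.003,0.04,-0.002,0],[-0.003,0.08,-0.002,0],[-0.003,0.12,-0.002,0],[-0.003,0.147,-0.002,0],[-0.003,0.147,-0.002,0],[-0.003,0.147,-0.002,0],[-0.003,0.147,-0.002,0]]}}

```text
clock: 4.0
ee_pos: [0.6522, 0.2324, 0.066]
eef_rot: [-0.425, 0.426, 0.566, -0.564]
wrist_force: [-0.7, 0.3, 0.4]
width: 0.064
```

{"fn": "drive_tool", "kwargs": {"rows": [[0,0,0,0],[0,0,0,0],[0,0,0,0],[0,0,0,0],[0,0,0,0],[0,0,0,0]], "grip": 0.034}}

```text
clock: 4.6
ee_pos: [0.6514, 0.2315, 0.0648]
eef_rot: [-0.425, 0.426, 0.565, -0.564]
wrist_force: [-0.2, -1.5, 5.6]
width: 0.0407
```

{"fn": "drive_tool", "kwargs": {"rows": [[0,-0.03,0,0],[0,-0.07,0,0],[0,-0.11,0,0],[0,-0.14,0,0],[0,-0.14,0,0],[0,-0.14,0,0]]}}

```text
clock: 5.2
ee_pos: [0.6506, 0.2315, 0.2034]
eef_rot: [-0.425, 0.426, 0.565, -0.564]
wrist_force: [-0.2, -0.0, -1.1]
width: 0.0405
```

```bash
python3 -c "
from h import *
go(*PIN['green'],.2,19)"
```

```text
t 5.2 shift [-0.4951  0.0031  0.2164] twist 1.518 j [ 0.31  0.33  1.63  0.    1.18 -1.54] w 0.0405 [-0.2 -0.  -1.1] pos [0.6506 0.2315 0.2034] 106.0
```

{"fn": "drive_tool", "kwargs": {"rows": [[-0.495,0.0,0.216,1.518],[-0.495,0.0,0.216,1.518],[-0.495,0.0,0.216,1.518],[-0.495,0.0,0.216,1.518],[-0.495,0.0,0.216,1.518],[-0.495,0.0,0.216,1.518],[-0.495,0.0,0.216,1.518],[-0.495,0.0,0.216,1.518]]}}

```text
clock: 6.0
ee_pos: [0.5954, -0.1663, 0.1998]
eef_rot: [0.672, -0.67, -0.222, 0.225]
wrist_force: [0.2, -0.0, -1.3]
width: 0.0407
```

```bash
python3 -c "
from h import *
go(*PIN['green'],.2,19)"
```

```text
t 6.0 shift [-0.0957 -0.0004 -0.1003] twist 0.312 j [-0.31  0.21  1.79  0.    1.15 -0.96] w 0.0407 [ 0.2 -0.  -1.3] pos [ 0.5954 -0.1663  0.1998] 36.9
```

{"fn": "drive_tool", "kwargs": {"rows": [[-0.096,0.0,-0.1,0.312],[-0.096,0.0,-0.1,0.312],[-0.096,0.0,-0.1,0.312],[-0.096,0.0,-0.1,0.312],[-0.096,0.0,-0.1,0.312],[-0.096,0.0,-0.1,0.312],[-0.096,0.0,-0.1,0.312]]}}

```text
clock: 6.7
ee_pos: [0.5818, -0.301, 0.2022]
eef_rot: [0.697, -0.696, -0.119, 0.12]
wrist_force: [0.8, 0.2, -0.4]
width: 0.0409
```

```bash
python3 - <<'E'
from h import *
go(*PIN['green'],.11,19)
save(snapshot('wrist'),'w2')
d=finder.mark_of('wrist','stand'); print([(x['conf'],ray('wrist',x['centre'],0).round(3)) for x in d])
for n in PIN: print(n,proj('wrist',np.array([*PIN[n],.049])).round())
E
```

```text
t 6.7 shift [-0.0035  0.0922 -0.0021] twist 0.008 j [-0.52  0.27  1.71  0.    1.17 -0.86] w 0.0409 [ 0.8  0.2 -0.4] pos [ 0.5818 -0.301   0.2022] 19.5
[(0.55, array([ 0.546, -0.205,  0.   ]))]
green [272. 197.]
red [272. 108.]
blue [271.   6.]
yellow [ 272. -116.]
```

View pics/w2.png

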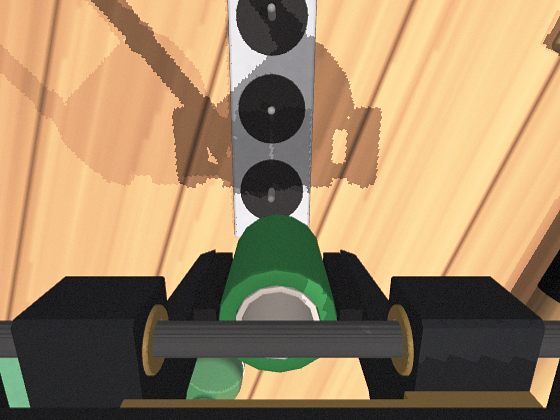

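The pin tip under green shows at (271,203) against the predicted (272,197), about 3 mm farther out. I'll shift slightly and lower.

{"fn": "drive_tool", "kwargs": {"rows": [[-0.003,0.03,-0.004,0.008],[-0.003,0.07,-0.004,0.008],[-0.003,0.095,-0.004,0.008],[-0.003,0.105,-0.004,0.008],[-0.003,0.12,-0.004,0.008],[-0.003,0.135,-0.004,0.008],[-0.003,0.138,-0.004,0.008],[-0.003,0.138,-0.004,0.008]]}}

```text
clock: 7.6
ee_pos: [0.5803, -0.3075, 0.0651]
eef_rot: [0.698, -0.697, -0.116, 0.116]
wrist_force: [0.3, -0.3, -1.2]
width: 0.0406
```

```bash
python3 -c "
from h import *
go(*PIN['green'],.061,19)"
```

```text
t 7.6 shift [-0.0002  0.0041  0.0037] twist -0.001 j [-0.53  0.41  1.8  -0.    0.93 -0.86] w 0.0406 [ 0.3 -0.3 -1.2] pos [ 0.5803 -0.3075  0.0651] 18.9
```

{"fn": "drive_tool", "kwargs": {"rows": [[0,0.002,0.001,0],[0,0.003,0.001,0],[0,0.004,0.001,0],[0,0.004,0.001,0]]}}

```text
clock: 8.0
ee_pos: [0.5802, -0.3067, 0.0617]
eef_rot: [-0.697, 0.698, 0.116, -0.116]
wrist_force: [-0.6, 0.5, -0.8]
width: 0.0407
```

{"fn": "drive_tool", "kwargs": {"rows": [[0,0,0,0],[0,0,0,0],[0,0,0,0],[0,0,0,0],[0,0,0,0]], "grip": 0.064}}

```text
clock: 8.5
ee_pos: [0.5801, -0.3066, 0.0614]
eef_rot: [-0.697, 0.698, 0.116, -0.116]
wrist_force: [0.0, 0.5, -0.0]
width: 0.0644
```

{"fn": "drive_tool", "kwargs": {"rows": [[0,-0.03,0,0],[0,-0.07,0,0],[0,-0.11,0,0],[0,-0.14,0,0],[0,-0.14,0,0],[0,-0.14,0,0]]}}

```text
clock: 9.1
ee_pos: [0.5804, -0.3068, 0.2021]
eef_rot: [-0.697, 0.698, 0.117, -0.116]
wrist_force: [0.1, -0.2, -1.0]
width: 0.064
```

```bash
python3 - <<'E'
from h import *
go(*SP['red'],.2,106)
save(snapshot('wrist'),'w3')
for n in ['green']: print([(x['conf'],x['centre'],ray('wrist',x['centre'],.05).round(3)) for x in finder.mark_of('wrist','spool_green_center')])
E
```

```text
t 9.1 shift [0.1658 0.0016 0.4916] twist -1.52 j [-0.52  0.27  1.71 -0.    1.16 -0.85] w 0.064 [ 0.1 -0.2 -1. ] pos [ 0.5804 -0.3068  0.2021] 18.9
[(0.83, [276.1, 188.9], array([ 0.576, -0.3  ,  0.05 ]))]
```

View pics/w3.png

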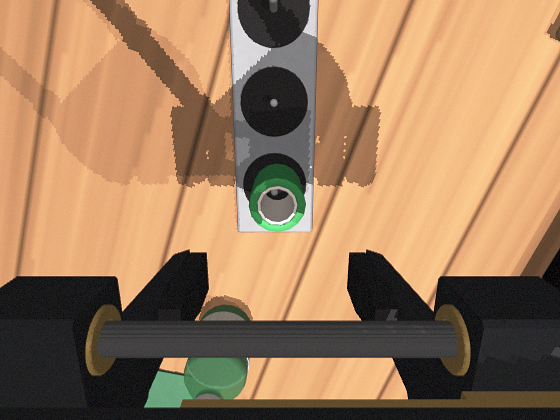

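Green stands over its pin, with the pin visible inside its bore at (275,192). Next is red.

{"fn": "drive_tool", "kwargs": {"rows": [[0.166,0.0,0.492,-1.52],[0.166,0.0,0.492,-1.52],[0.166,0.0,0.492,-1.52],[0.166,0.0,0.492,-1.52],[0.166,0.0,0.492,-1.52],[0.166,0.0,0.492,-1.52],[0.166,0.0,0.492,-1.52],[0.166,0.0,0.492,-1.52]]}}

```text
clock: 10.0
ee_pos: [0.5764, 0.0952, 0.1987]
eef_rot: [0.509, -0.508, -0.49, 0.492]
wrist_force: [0.3, -0.6, 0.3]
width: 0.0639
```

```bash
python3 -c "
from h import *
go(.579,.213,.2,106)"
```

```text
t 10.0 shift [ 0.1178 -0.0014  0.0015] twist -0.314 j [ 0.12  0.14  1.87 -0.    1.14 -1.42] w 0.0639 [ 0.3 -0.6  0.3] pos [0.5764 0.0952 0.1987] 88.0
```

{"fn": "drive_tool", "kwargs": {"rows": [[0.118,0.0,0.0015,-0.314],[0.118,0.0,0.0015,-0.314],[0.118,0.0,0.0015,-0.314],[0.118,0.0,0.0015,-0.314],[0.118,0.0,0.0015,-0.314],[0.118,0.0,0.0015,-0.314],[0.118,0.0,0.0015,-0.314]]}}

```text
clock: 10.7
ee_pos: [0.5816, 0.2096, 0.201]
eef_rot: [0.428, -0.428, -0.563, 0.563]
wrist_force: [-1.1, 1.0, 0.6]
width: 0.0638
```

```bash
python3 - <<'E'
from h import *
go(.579,.213,.063,106)
snapshot('wrist')
for n in ['red','blue','yellow']:
    print(n,[(round(d['conf'],2),d['centre'],ray('wrist',d['centre'],.054).round(3)[:2]) for d in finder.mark_of('wrist',f'spool_{n}_center')])
E
```

```text
t 10.7 shift [0.004  0.138  0.0014] twist -0.009 j [ 0.31  0.2   1.79 -0.    1.15 -1.54] w 0.0638 [-1.1  1.   0.6] pos [0.5816 0.2096 0.201 ] 105.5
red [(0.92, [282.5, 195.6], array([0.58 , 0.213])), (0.77, [381.9, 273.9], array([0.623, 0.314])), (0.65, [120.4, 176.2], array([0.599, 0.086]))]
blue [(0.66, [281.3, 106.8], array([0.514, 0.194])), (0.56, [466.3, 87.1], array([0.465, 0.32 ]))]
yellow []
```

{"fn": "drive_tool", "kwargs": {"rows": [[0.003,0.04,0.001,-0.009],[0.003,0.08,0.001,-0.009],[0.003,0.12,0.001,-0.009],[0.003,0.136,0.001,-0.009],[0.003,0.136,0.001,-0.009],[0.003,0.136,0.001,-0.009],[0.003,0.136,0.001,-0.009]]}}

```text
clock: 11.6
ee_pos: [0.5819, 0.2146, 0.068]
eef_rot: [-0.424, 0.426, 0.567, -0.564]
wrist_force: [0.4, -0.0, 0.4]
width: 0.0638
```

{"fn": "drive_tool", "kwargs": {"rows": [[0,0,0,0],[0,0,0,0],[0,0,0,0],[0,0,0,0],[0,0,0,0],[0,0,0,0]], "grip": 0.034}}

```text
clock: 12.2
ee_pos: [0.5804, 0.2142, 0.0664]
eef_rot: [-0.424, 0.425, 0.566, -0.565]
wrist_force: [-1.0, -0.7, 7.0]
width: 0.0412
```

{"fn": "drive_tool", "kwargs": {"rows": [[0,-0.03,0,0],[0,-0.07,0,0],[0,-0.11,0,0],[0,-0.14,0,0],[0,-0.14,0,0],[0,-0.14,0,0]]}}

```text
clock: 12.8
ee_pos: [0.5797, 0.214, 0.2052]
eef_rot: [-0.425, 0.425, 0.566, -0.565]
wrist_force: [-0.5, -0.7, -1.3]
width: 0.0416
```

```bash
python3 -c "
from h import *
go(.557,-.240,.2,19)"
```

```text
t 12.8 shift [-0.4297  0.0051  0.1482] twist 1.521 j [ 0.31  0.2   1.79  0.    1.15 -1.54] w 0.0416 [-0.5 -0.7 -1.3] pos [0.5797 0.214  0.2052] 106.2
```

{"fn": "drive_tool", "kwargs": {"rows": [[-0.43,0.003,0.148,1.521],[-0.43,0.003,0.148,1.521],[-0.43,0.003,0.148,1.521],[-0.43,0.003,0.148,1.521],[-0.43,0.003,0.148,1.521],[-0.43,0.003,0.148,1.521],[-0.43,0.003,0.148,1.521],[-0.43,0.003,0.148,1.521]]}}

```text
clock: 13.6
ee_pos: [0.5578, -0.1868, 0.1992]
eef_rot: [0.672, -0.669, -0.223, 0.226]
wrist_force: [1.0, 0.2, -1.1]
width: 0.0416
```

```bash
python3 -c "
from h import *
go(.557,-.240,.2,19)"
```

```text
t 13.6 shift [-0.0327 -0.0009 -0.042 ] twist 0.315 j [-0.37  0.15  1.86  0.    1.14 -1.01] w 0.0416 [ 1.   0.2 -1.1] pos [ 0.5578 -0.1868  0.1992] 37.1
```

{"fn": "drive_tool", "kwargs": {"rows": [[-0.033,0.0,-0.042,0.315],[-0.033,0.0,-0.042,0.315],[-0.033,0.0,-0.042,0.315],[-0.033,0.0,-0.042,0.315],[-0.033,0.0,-0.042,0.315],[-0.033,0.0,-0.042,0.315]]}}

```text
clock: 14.2
ee_pos: [0.5593, -0.2376, 0.2021]
eef_rot: [0.697, -0.697, -0.12, 0.12]
wrist_force: [0.4, 0.9, -1.7]
width: 0.0418
```

```bash
python3 -c "
from h import *
go(.557,-.240,.0624,19)"
```

```text
t 14.2 shift [-0.0029  0.1397 -0.0017] twist 0.01 j [-0.44  0.18  1.82  0.    1.15 -0.78] w 0.0418 [ 0.4  0.9 -1.7] pos [ 0.5593 -0.2376  0.2021] 19.6
```

{"fn": "drive_tool", "kwargs": {"rows": [[-0.002,0.04,-0.002,0.01],[-0.002,0.08,-0.002,0.01],[-0.002,0.1,-0.002,0.01],[-0.002,0.12,-0.002,0.01],[-0.002,0.135,-0.002,0.01],[-0.002,0.139,-0.002,0.01],[-0.002,0.14,-0.002,0.01],[-0.002,0.14,-0.002,0.01]]}}

```text
clock: 15.0
ee_pos: [0.559, -0.2415, 0.0635]
eef_rot: [-0.697, 0.698, 0.116, -0.115]
wrist_force: [0.3, -0.2, -1.7]
width: 0.0416
```

{"fn": "drive_tool", "kwargs": {"rows": [[0,0,0,0],[0,0,0,0],[0,0,0,0]]}}

```text
clock: 15.3
ee_pos: [0.5585, -0.2417, 0.0632]
eef_rot: [-0.697, 0.698, 0.116, -0.115]
wrist_force: [0.1, -0.3, -1.0]
width: 0.0414
```

Within 1 mm of the seat, so I'll release and take blue.

{"fn": "drive_tool", "kwargs": {"rows": [[0,0.001,0,0],[0,0.001,0,0],[0,0.001,0,0],[0,0.001,0,0],[0,0.001,0,0]], "grip": 0.064}}

```text
clock: 15.8
ee_pos: [0.5582, -0.2415, 0.0617]
eef_rot: [-0.698, 0.698, 0.115, -0.115]
wrist_force: [-0.3, -0.5, 0.3]
width: 0.064
```

{"fn": "drive_tool", "kwargs": {"rows": [[0,-0.03,0,0],[0,-0.07,0,0],[0,-0.11,0,0],[0,-0.14,0,0],[0,-0.14,0,0],[0,-0.14,0,0]]}}

```text
clock: 16.4
ee_pos: [0.5586, -0.2417, 0.2026]
eef_rot: [-0.697, 0.698, 0.116, -0.115]
wrist_force: [-0.1, 0.4, -1.2]
width: 0.0641
```

```bash
python3 - <<'E'
from h import *
go(.513,.194,.2,106)
save(snapshot('wrist'),'w4')
E
```

```text
t 16.4 shift [0.0972 0.0021 0.4271] twist -1.522 j [-0.45  0.18  1.81  0.    1.14 -0.78] w 0.0641 [-0.1  0.4 -1.2] pos [ 0.5586 -0.2417  0.2026] 18.8
```

View pics/w4.png

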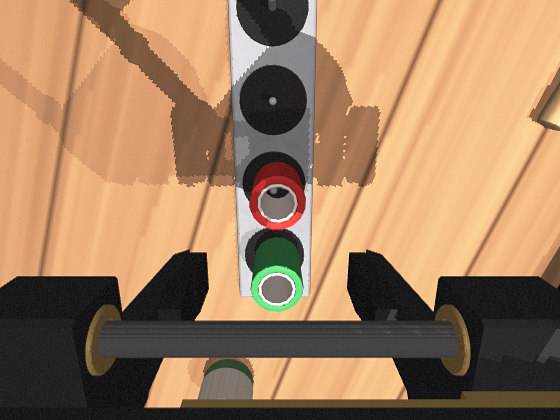

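Red (277,203) and green (277,288) both stand upright on pads 3 and 4.

{"fn": "drive_tool", "kwargs": {"rows": [[0.097,0.0,0.427,-1.522],[0.097,0.0,0.427,-1.522],[0.097,0.0,0.427,-1.522],[0.097,0.0,0.427,-1.522],[0.097,0.0,0.427,-1.522],[0.097,0.0,0.427,-1.522],[0.097,0.0,0.427,-1.522],[0.097,0.0,0.427,-1.522]]}}

```text
clock: 17.25
ee_pos: [0.5143, 0.1578, 0.1992]
eef_rot: [0.51, -0.508, -0.489, 0.492]
wrist_force: [0.3, -0.9, -0.3]
width: 0.0642
```

```bash
python3 -c "
from h import *
go(.513,.194,.2,106)"
```

```text
t 17.25 shift [ 0.0361 -0.0009  0.0026] twist -0.316 j [ 0.25  0.06  1.96 -0.    1.13 -1.28] w 0.0642 [ 0.3 -0.9 -0.3] pos [0.5143 0.1578 0.1992] 87.9
```

{"fn": "drive_tool", "kwargs": {"rows": [[0.036,0.0,0.0026,-0.316],[0.036,0.0,0.0026,-0.316],[0.036,0.0,0.0026,-0.316],[0.036,0.0,0.0026,-0.316],[0.036,0.0,0.0026,-0.316],[0.036,0.0,0.0026,-0.316]]}}

```text
clock: 17.85
ee_pos: [0.5152, 0.1915, 0.2012]
eef_rot: [0.428, -0.428, -0.563, 0.563]
wrist_force: [0.2, -1.0, -0.4]
width: 0.0641
```

```bash
python3 - <<'E'
from h import *
go(.513,.194,.063,106)
snapshot('wrist')
for n in ['blue','yellow']:
    print(n,[(round(d['conf'],2),d['centre'],ray('wrist',d['centre'],.054).round(3)[:2]) for d in finder.mark_of('wrist',f'spool_{n}_center')])
E
```

```text
t 17.85 shift [0.003  0.1382 0.0014] twist -0.009 j [ 0.31  0.07  1.94 -0.    1.13 -1.53] w 0.0641 [ 0.2 -1.  -0.4] pos [0.5152 0.1915 0.2012] 105.5
blue [(0.98, [284.8, 195.3], array([0.513, 0.197])), (0.94, [448.0, 170.8], array([0.459, 0.314]))]
yellow [(0.92, [285.8, 105.0], array([0.446, 0.178]))]
```

{"fn": "drive_tool", "kwargs": {"rows": [[0.004,0.04,0.0,-0.009],[0.004,0.08,0.0,-0.009],[0.004,0.12,0.0,-0.009],[0.004,0.138,0.0,-0.009],[0.004,0.138,0.0,-0.009],[0.004,0.138,0.0,-0.009],[0.004,0.138,0.0,-0.009]]}}

```text
clock: 18.7
ee_pos: [0.5159, 0.1966, 0.0656]
eef_rot: [-0.424, 0.426, 0.566, -0.564]
wrist_force: [-0.1, -0.1, 0.3]
width: 0.0636
```

{"fn": "drive_tool", "kwargs": {"rows": [[0,0,0,0],[0,0,0,0],[0,0,0,0],[0,0,0,0],[0,0,0,0],[0,0,0,0]], "grip": 0.034}}

```text
clock: 19.3
ee_pos: [0.515, 0.1964, 0.0648]
eef_rot: [-0.424, 0.425, 0.566, -0.565]
wrist_force: [-0.9, -2.2, 6.5]
width: 0.0415
```

{"fn": "drive_tool", "kwargs": {"rows": [[0,-0.03,0,0],[0,-0.07,0,0],[0,-0.11,0,0],[0,-0.14,0,0],[0,-0.14,0,0],[0,-0.14,0,0]]}}

```text
clock: 19.9
ee_pos: [0.5141, 0.1963, 0.2036]
eef_rot: [-0.425, 0.425, 0.566, -0.565]
wrist_force: [-0.5, -0.7, -2.5]
width: 0.0418
```

```bash
python3 -c "
from h import *
go(.534,-.1745,.2,19)"
```

```text
t 19.9 shift [-0.3617  0.0035  0.0842] twist 1.521 j [ 0.32  0.07  1.93  0.    1.13 -1.53] w 0.0418 [-0.5 -0.7 -2.5] pos [0.5141 0.1963 0.2036] 106.2
```

Seat TCP z is about 0.061.

{"fn": "drive_tool", "kwargs": {"rows": [[-0.362,0.002,0.084,1.521],[-0.362,0.002,0.084,1.521],[-0.362,0.002,0.084,1.521],[-0.362,0.002,0.084,1.521],[-0.362,0.002,0.084,1.521],[-0.362,0.002,0.084,1.521],[-0.362,0.002,0.084,1.521],[-0.362,0.002,0.084,1.521]]}}

```text
clock: 20.7
ee_pos: [0.5325, -0.1781, 0.1984]
eef_rot: [0.672, -0.67, -0.222, 0.225]
wrist_force: [-0.1, -0.1, -1.7]
width: 0.0419
```

```bash
python3 -c "
from h import *
go(.534,-.1745,.2,19)"
```

```text
t 20.7 shift [ 0.0034 -0.0016  0.002 ] twist 0.312 j [-0.37  0.1   1.91 -0.    1.13 -1.01] w 0.0419 [-0.1 -0.1 -1.7] pos [ 0.5325 -0.1781  0.1984] 36.9
```

{"fn": "drive_tool", "kwargs": {"rows": [[0.002,0.0,0.001,0.312],[0.002,0.0,0.001,0.312],[0.002,0.0,0.001,0.312],[0.002,0.0,0.001,0.312],[0.002,0.0,0.001,0.312]]}}

```text
clock: 21.2
ee_pos: [0.5347, -0.1723, 0.2004]
eef_rot: [0.697, -0.696, -0.12, 0.122]
wrist_force: [-0.4, -0.1, -1.1]
width: 0.0419
```

```bash
python3 -c "
from h import *
go(.534,-.1745,.061,19)"
```

```text
t 21.2 shift [-0.0012  0.1394 -0.002 ] twist 0.012 j [-0.36  0.1   1.91 -0.    1.13 -0.7 ] w 0.0419 [-0.4 -0.1 -1.1] pos [ 0.5347 -0.1723  0.2004] 19.7
```

{"fn": "drive_tool", "kwargs": {"rows": [[-0.001,0.04,-0.002,0.012],[-0.001,0.08,-0.002,0.012],[-0.001,0.1,-0.002,0.012],[-0.001,0.12,-0.002,0.012],[-0.001,0.135,-0.002,0.012],[-0.001,0.139,-0.002,0.012],[-0.001,0.14,-0.002,0.012],[-0.001,0.14,-0.002,0.012]]}}

```text
clock: 22.0
ee_pos: [0.5359, -0.1753, 0.0625]
eef_rot: [-0.697, 0.698, 0.117, -0.115]
wrist_force: [-0.1, -0.2, -0.5]
width: 0.0412
```

{"fn": "drive_tool", "kwargs": {"rows": [[0,0,0,0],[0,0,0,0],[0,0,0,0]]}}

```text
clock: 22.3
ee_pos: [0.5355, -0.1752, 0.0623]
eef_rot: [-0.697, 0.698, 0.116, -0.115]
wrist_force: [0.2, -0.4, -1.0]
width: 0.0417
```

{"fn": "drive_tool", "kwargs": {"rows": [[0,0.001,0,0],[0,0.001,0,0],[0,0.001,0,0]]}}

```text
clock: 22.6
ee_pos: [0.5352, -0.1751, 0.0608]
eef_rot: [-0.697, 0.698, 0.116, -0.116]
wrist_force: [0.7, 0.7, -0.1]
width: 0.0414
```

{"fn": "drive_tool", "kwargs": {"rows": [[0,0,0,0],[0,0,0,0],[0,0,0,0],[0,0,0,0],[0,0,0,0]], "grip": 0.064}}

```text
clock: 23.1
ee_pos: [0.5351, -0.175, 0.0607]
eef_rot: [0.698, -0.698, -0.116, 0.116]
wrist_force: [-0.7, -0.7, -0.6]
width: 0.0639
```

{"fn": "drive_tool", "kwargs": {"rows": [[0,-0.03,0,0],[0,-0.07,0,0],[0,-0.11,0,0],[0,-0.14,0,0],[0,-0.14,0,0],[0,-0.14,0,0]]}}

```text
clock: 23.7
ee_pos: [0.5355, -0.1752, 0.2015]
eef_rot: [-0.697, 0.698, 0.116, -0.115]
wrist_force: [0.6, 1.1, -0.4]
width: 0.0641
```

```bash
python3 - <<'E'
from h import *
go(.445,.177,.2,106)
save(snapshot('wrist'),'w5')
E
```

```text
t 23.7 shift [0.0282 0.0011 0.3625] twist -1.521 j [-0.36  0.1   1.91 -0.    1.13 -0.69] w 0.0641 [ 0.6  1.1 -0.4] pos [ 0.5355 -0.1752  0.2015] 18.9
```

View pics/w5.png

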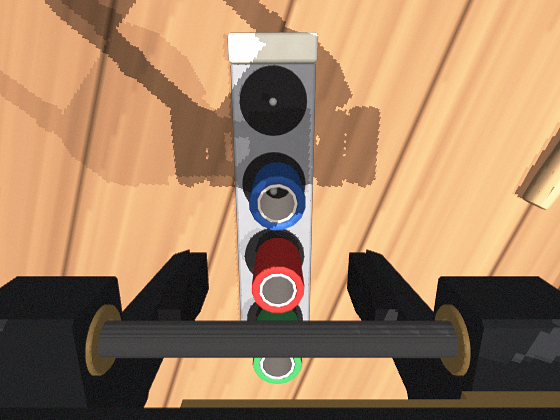

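Blue (277,203), red and green are all upright on their pads, and only the pad next to the white block (273,100) is free. Now yellow.

{"fn": "drive_tool", "kwargs": {"rows": [[0.028,0.0,0.362,-1.521],[0.028,0.0,0.362,-1.521],[0.028,0.0,0.362,-1.521],[0.028,0.0,0.362,-1.521],[0.028,0.0,0.362,-1.521],[0.028,0.0,0.362,-1.521],[0.028,0.0,0.362,-1.521],[0.028,0.0,0.362,-1.521]]}}

```text
clock: 24.55
ee_pos: [0.4416, 0.1799, 0.1983]
eef_rot: [0.509, -0.507, -0.491, 0.493]
wrist_force: [0.1, -0.2, 0.2]
width: 0.0638
```

```bash
python3 -c "
from h import *
go(.445,.177,.2,106)"
```

```text
t 24.55 shift [-0.0028 -0.0017 -0.0035] twist -0.311 j [ 0.33 -0.06  2.08  0.    1.13 -1.21] w 0.0638 [ 0.1 -0.2  0.2] pos [0.4416 0.1799 0.1983] 88.2
```

{"fn": "drive_tool", "kwargs": {"rows": [[-0.002,0.0,-0.002,-0.311],[-0.002,0.0,-0.002,-0.311],[-0.002,0.0,-0.002,-0.311],[-0.002,0.0,-0.002,-0.311],[-0.002,0.0,-0.002,-0.311]]}}

```text
clock: 25.05
ee_pos: [0.446, 0.1742, 0.1997]
eef_rot: [0.43, -0.429, -0.561, 0.562]
wrist_force: [-0.2, 0.0, 1.1]
width: 0.064
```

```bash
python3 - <<'E'
from h import *
go(.445,.177,.063,106)
snapshot('wrist')
for n in ['yellow']:
    print(n,[(round(d['conf'],2),d['centre'],ray('wrist',d['centre'],.054).round(3)[:2]) for d in finder.mark_of('wrist',f'spool_{n}_center')])
E
```

```text
t 25.05 shift [ 0.003   0.1367 -0.    ] twist -0.013 j [ 0.32 -0.06  2.08  0.    1.13 -1.52] w 0.064 [-0.2  0.   1.1] pos [0.446  0.1742 0.1997] 105.3
yellow [(0.56, [279.8, 198.0], array([0.446, 0.176]))]
```

{"fn": "drive_tool", "kwargs": {"rows": [[0.002,0.04,0.0,-0.013],[0.002,0.08,0.0,-0.013],[0.002,0.12,0.0,-0.013],[0.002,0.137,0.0,-0.013],[0.002,0.137,0.0,-0.013],[0.002,0.137,0.0,-0.013],[0.002,0.137,0.0,-0.013]]}}

```text
clock: 25.85
ee_pos: [0.4475, 0.1769, 0.0653]
eef_rot: [-0.424, 0.425, 0.566, -0.564]
wrist_force: [0.1, 0.0, -0.3]
width: 0.0645
```

{"fn": "drive_tool", "kwargs": {"rows": [[0,0,0,0],[0,0,0,0],[0,0,0,0],[0,0,0,0],[0,0,0,0],[0,0,0,0]], "grip": 0.034}}

```text
clock: 26.45
ee_pos: [0.4467, 0.1768, 0.0646]
eef_rot: [-0.424, 0.425, 0.566, -0.565]
wrist_force: [-1.1, -0.0, 6.1]
width: 0.0413
```

{"fn": "drive_tool", "kwargs": {"rows": [[0,-0.03,0,0],[0,-0.07,0,0],[0,-0.11,0,0],[0,-0.14,0,0],[0,-0.14,0,0],[0,-0.14,0,0]]}}

```text
clock: 27.05
ee_pos: [0.446, 0.1764, 0.2037]
eef_rot: [-0.425, 0.425, 0.566, -0.565]
wrist_force: [0.7, -0.1, -1.8]
width: 0.0408
```

```bash
python3 -c "
from h import *
go(.5115,-.108,.2,19)"
```

```text
t 27.05 shift [-0.2914  0.0037  0.0163] twist 1.521 j [ 0.32 -0.07  2.07 -0.    1.13 -1.53] w 0.0408 [ 0.7 -0.1 -1.8] pos [0.446  0.1764 0.2037] 106.2
```

{"fn": "drive_tool", "kwargs": {"rows": [[-0.291,0.002,0.016,1.521],[-0.291,0.002,0.016,1.521],[-0.291,0.002,0.016,1.521],[-0.291,0.002,0.016,1.521],[-0.291,0.002,0.016,1.521],[-0.291,0.002,0.016,1.521],[-0.291,0.002,0.016,1.521],[-0.291,0.002,0.016,1.521]]}}

```text
clock: 27.85
ee_pos: [0.5099, -0.1088, 0.1983]
eef_rot: [0.672, -0.67, -0.222, 0.225]
wrist_force: [-0.5, 0.0, -1.2]
width: 0.0408
```

```bash
python3 -c "
from h import *
go(.5115,-.108,.2,19)"
```

```text
t 27.85 shift [ 0.0018 -0.0017 -0.0003] twist 0.312 j [-0.26  0.03  1.99 -0.    1.13 -0.9 ] w 0.0408 [-0.5  0.  -1.2] pos [ 0.5099 -0.1088  0.1983] 36.9
```

{"fn": "drive_tool", "kwargs": {"rows": [[0.001,0.0,0.0,0.312],[0.001,0.0,0.0,0.312],[0.001,0.0,0.0,0.312],[0.001,0.0,0.0,0.312],[0.001,0.0,0.0,0.312]]}}

```text
clock: 28.35
ee_pos: [0.5118, -0.1067, 0.2005]
eef_rot: [0.697, -0.696, -0.12, 0.122]
wrist_force: [0.0, -0.9, -0.8]
width: 0.0416
```

```bash
python3 -c "
from h import *
go(.5115,-.108,.061,19)"
```

```text
t 28.35 shift [-0.0004  0.1395 -0.0013] twist 0.012 j [-0.25  0.02  1.99 -0.    1.13 -0.6 ] w 0.0416 [ 0.  -0.9 -0.8] pos [ 0.5118 -0.1067  0.2005] 19.7
```

{"fn": "drive_tool", "kwargs": {"rows": [[-0.001,0.04,-0.002,0.012],[-0.001,0.08,-0.002,0.012],[-0.001,0.1,-0.002,0.012],[-0.001,0.12,-0.002,0.012],[-0.001,0.135,-0.002,0.012],[-0.001,0.139,-0.002,0.012],[-0.001,0.14,-0.002,0.012],[-0.001,0.14,-0.002,0.012]]}}

```text
clock: 29.15
ee_pos: [0.5128, -0.1092, 0.0622]
eef_rot: [-0.697, 0.698, 0.116, -0.116]
wrist_force: [0.6, 0.4, -0.6]
width: 0.041
```

{"fn": "drive_tool", "kwargs": {"rows": [[0,0.001,0,0],[0,0.001,0,0],[0,0.001,0,0]]}}

```text
clock: 29.45
ee_pos: [0.5125, -0.1092, 0.0611]
eef_rot: [-0.697, 0.698, 0.116, -0.116]
wrist_force: [0.3, 0.2, -2.0]
width: 0.0411
```

{"fn": "drive_tool", "kwargs": {"rows": [[0,0,0,0],[0,0,0,0],[0,0,0,0],[0,0,0,0],[0,0,0,0]], "grip": 0.064}}

```text
clock: 29.95
ee_pos: [0.5122, -0.1091, 0.0608]
eef_rot: [-0.698, 0.698, 0.116, -0.116]
wrist_force: [0.6, -0.1, 0.5]
width: 0.064
```

{"fn": "drive_tool", "kwargs": {"rows": [[0,-0.03,0,0],[0,-0.07,0,0],[0,-0.11,0,0],[0,-0.14,0,0],[0,-0.17,0.05,0],[0,-0.17,0.1,0],[0,-0.17,0.15,0],[0,-0.17,0.15,0]]}}

```text
clock: 30.75
ee_pos: [0.462, 0.0364, 0.2311]
eef_rot: [0.698, -0.697, -0.117, 0.117]
wrist_force: [-0.0, -1.8, 0.3]
width: 0.064
```

```bash
python3 - <<'E'
from h import *
a=snapshot('top')[130:290,100:460]; b=snapshot('scene')[150:290,100:480]
f=lambda i:cv2.resize(i,(760,int(i.shape[0]*760/i.shape[1])),interpolation=cv2.INTER_CUBIC)
o=np.vstack([f(a),f(b)])[:600]; print(o.shape); save(o,'fin')
for n in PIN: print(n,PIN[n],[(round(d['conf'],2),ray('scene',d['centre'],.05).round(3)[:2]) for d in finder.mark_of('scene',f'spool_{n}_center')][:3])
E
```

```text
(600, 760, 3)
green (0.579, -0.304) [(0.58, array([ 0.58 , -0.304]))]
red (0.5555, -0.238) [(0.72, array([0.644, 0.31 ])), (0.68, array([0.629, 0.068])), (0.63, array([ 0.569, -0.241]))]
blue (0.5325, -0.1725) [(0.96, array([ 0.533, -0.186])), (0.75, array([0.48 , 0.312])), (0.43, array([0.62 , 0.196]))]
yellow (0.51, -0.106) [(0.58, array([ 0.524, -0.105]))]
```

View pics/fin.png

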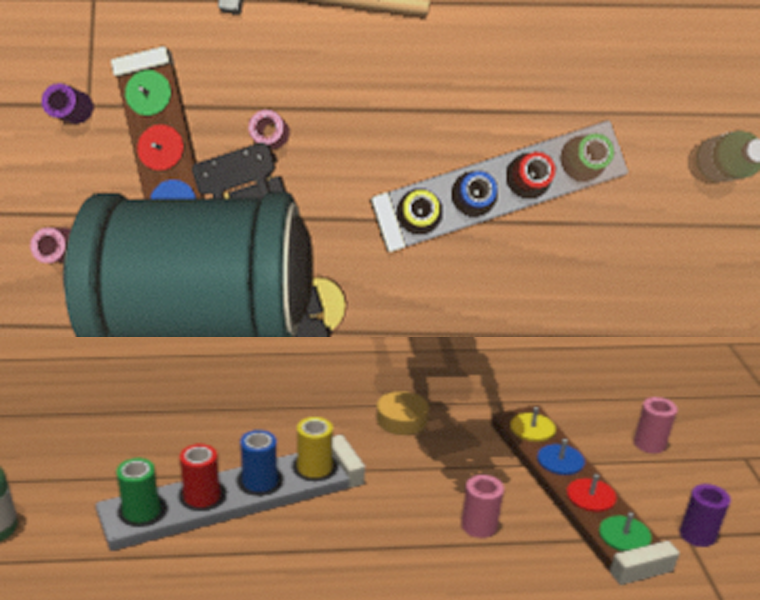

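All four are upright and seated, the order is right, and the rack is empty with the look-alikes untouched. The arm is clear, so I'm handing in.

```bash
python3 -c "
from bench import ticket
print(ticket.finish_job())"
```

```text
the job is handed in; nothing more can be done
None
```

All four spools are on the grey stand in reverse order. Counting from the stand's white end they stand yellow, blue, red, green, against green, red, blue, yellow from the rack's white end. I handed the job in at about 31 s with the gripper open and clear.

- **Seating:** The last top and scene pictures show every spool upright on its pad. The wrist views after each of the first three placings showed the pin in the bore; yellow I checked only in the final pictures.
- **Left alone:** The pink and purple look-alikes and the tin are where they were. The final crops show only part of the hammer and glue bottle, but the arm never went near either.
- **Forces:** The reported wrist force stayed below about 8 N.
- **Disagreements:** The final scene-camera estimates were up to about 14 mm off the expected pin positions for red, blue and yellow. I put that down to detector error, since the pictures show those spools seated. The detectors also kept reporting the look-alikes as red or blue, and I ruled those out by position and colour.

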